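Load the split clamp block and set its thumbscrew a quarter turn off its seat

ROBOT

A 7-joint arm with a two-finger parallel gripper is mounted at the origin on the work surface. World frame = base frame: x ahead of the robot, y to its left, z up, the work surface at z = 0. Lengths are in m, angles in rad, forces in N, time in s.
With the tool pointing down it reaches from about 0.425 to 0.925 m from the base axis. Payload 6.8 kg.
Tool frame: the origin (TCP) lies at the very end of the fingers, on their centre line; the grasp point (between the pads) lies 19 mm behind it; z points along the fingers, y is the line along which they close (so a half turn about z gives the same grasp; the last joint's range is limited). The gripper opens to 85 mm and grips with 20 to 120 N. Pads are 22 mm wide; open, the fingers measure 114 mm over their backs; the gripper's body (76 mm by 85 mm) begins 54 mm behind the grasp point. The pads swing forward as they close: fully open they stand 13 mm farther back than shut.
Start: joints at [1.235, 0.477, 0.022, 1.555, -0.011, 1.109, -0.083], TCP at [0.152, -0.658, 0.231] pointing down, gripper open.
Joint ranges: [-2.96, 2.96], [-0.34, 2.1], [-1.41, 1.46], [0.24, 2.44], [-1.37, 4.51], [0.17, 1.92], [-2.96, 2.96]. Speed limits (rad/s): [2.39, 2.39, 3.14, 3.14, 3.14, 3.14, 3.14].

INTERFACE

Orientations are given as a rotation vector (axis times angle).
In Python, from bench import get_obs, grab_frame, hand_in gives the robot as it stands.
- The arm moves only by the tool drive_tool, never from a script. Its argument "rows" is a list of rows, each an object with "offset": the shift along the tool's x, y, z as a fraction of full scale, a list of three; "rotation": the turn, a rotation vector about the tool's x, y, z as a fraction of full scale, a list of three; "claw": the opening, from 0 (shut) to 1 (fully open). In form: [{"offset": [tx, ty, tz], "rotation": [wx, wy, wz], "claw": claw}, ...]. A call has 1 to 20 rows; each row is the pose to reach, as a shift and turn from the pose commanded when the call began, along the tool's axes at that moment; what a row does not reach only later rows make up. Full scale, the value 1, is 0.15 m for a shift and 2 rad for a turn. A row lasts 1/12 s, in which the tool goes at most 41.7 mm and 7.16 degrees, less where a joint would pass 70% of its speed; a pose out of reach is approached as far as the arm can. A call with a number of a shift or a turn outside -1 to 1 is refused whole. A call with a gripper value outside its range is refused whole. The fingers move at their own pace and stop on an object; "force" is the grip in N (left out, the last holds). Time passes only in rows, so rows that repeat a pose let the fingers close. It gives the time, the measured TCP pose, the force, the opening and the grip force at its end, in the units of the state.
- get_obs(): the state, without advancing time (a new reading comes with each control period).
- grab_frame(name): name is "side" or "top" or "wrist"; returns a dict with "frame" (384x512x3 uint8, red, green, blue), "z_map" (384x512 float32, m along the optical axis (not along the pixel's ray), 0 where there is no reading), "vfov" (degrees; the focal length in pixels is half the picture's height over the tangent of half this angle, whatever the lens; pixels are square), "cx", "cy" (the principal point, pixels), "R" (3x3) and "t" (3): a world point X has camera coordinates R X + t. Camera axes: x right, y down, z forward; pixel columns grow to the right and rows downward; lengths in m; the calibration is good to about 2 mm. The wrist camera is an equidistant fisheye: a pixel r from the principal point sees the ray r / f radians off the axis. A picture is of the moment at which its call begins.
- hand_in(): hands the job in; it is judged then, once.
The state is a dict: "clock": time; "joints": joint angles; "qvel": joint speeds; "tau": joint torques, N m; "tcp_pos": TCP position; "orientation": TCP orientation; "contact_force": force on the tool from outside, world axes, zero at the start; "moment": the same for the moment, N m; "grip_width": finger opening in m; "gripper_force": force on a finger pad.
Only numpy, scipy, OpenCV 4.12 (cv2) and the standard library are available. Lean on these libraries where they do the work, as an engineer would, in place of code of your own. Each camera call takes 0.05 s, during which the arm holds its last target. There are 200 camera calls.

TASK

Stand the brass post fully home in the clamp block's one-dot pocket, and only then the steel post fully home in its two-dot pocket. Then turn the red thumbscrew clockwise until it seats against its stop, back it off a quarter turn so that the posts keep a little play, and finish while still gripping the screw's wing, holding it still there so that I can set the lock ring. Leave the black post, the clear tray, the meter box and the glasses case where they are.

Things in the scene. Friction and masses are not known exactly. Their poses are not given: they have to be found in the camera images.
- block: Fixed aluminium clamp block, 80 mm (its x) by 210 mm (its y) by 45 mm high; origin at the centre of its underside, z up. Along its y, at x = 0: the one-dot pocket at +70 mm, the two-dot pocket at +10 mm, the red thumbscrew at -70 mm. The black dots are on the top face, 26 mm to the -x side of each pocket.
- block_hole0 (a point): Centre of the mouth of the one-dot pocket, in the block's top face (45 mm above the bench): a round blind hole of 22 mm diameter, 28 mm deep, flat floor, slightly chamfered mouth. Axes as the block's.
- block_hole1 (a point): Centre of the mouth of the two-dot pocket; the same 22 mm hole, 28 mm deep. Axes as the block's.
- post_brass: Loose brass (yellow metal) post, a plain upright cylinder 18 mm in diameter and 60 mm tall with a chamfered foot and a thin dark line round its middle, about 0.12 kg, standing on the bench. Origin at the centre of its underside, z up along it. Fully home in a pocket it stands 32 mm out of the block.
- post_steel: Loose steel (silver) post, same size and shape as the brass one, about 0.11 kg. Origin at the centre of its underside, z up along it.
- post_black: Loose black plastic post of the same size with a grey line, a spare, to be left alone. Origin at the centre of its underside.
- screw_grip (a point): Middle of the thumbscrew's red wing, on the screw's upright axis, 57 mm above the block's top. The wing is an upright plate 44 mm long (point x), 14 mm thick (point y), 30 mm tall (15 mm above and below this point), white mark on top at its -x end, brass stem below. Grip it across its thickness from above. It does not rise or sink as it turns; posts that are home end 10 mm below it.
- screw (a joint): Turn of the thumbscrew in rad, growing clockwise seen from above (tightening). It seats against a hard stop at 3.2; it starts between 0.6 and 1.2 rad short of that, and can be unscrewed down to 0. Until the stop it drags with a steady 0.05 N m or so and stays where it is left.
- tray: Loose clear plastic tray with pens in it, 110 x 170 x 35 mm, beyond the work; bystander. Origin at the centre of its underside.
- meter: Loose small aluminium meter box, 90 x 130 x 45 mm, beyond the work; bystander. Origin at the centre of its underside.
- case: Loose dark blue glasses case, 65 x 160 x 35 mm, to the robot's left of the block; bystander. Origin at the centre of its underside.
There are look-alikes about, which are no part of the job. What is shaped like the block but brown is not meant.

How it is judged:
By the outcome, as a careful person would: the job done as asked, in the order asked, and still so for the second after the job is handed in, while the arm keeps its last pose, push and grip.
It also fails if it takes over 69 s, if anything falls off the work surface, if the arm or the gripper's body presses on something with over 40 N, if the wrist force passes 120 N, or if a joint passes its speed limit or range.

## Working session

There is one attempt and no reset: what is moved stays moved. The work goes in short steps, Python scripts to look and compute and a tool call to move; the robot and the scene stay as the last step left them, time stands still between calls to the robot, and variables do not carry over. Pictures are saved under pics/ and viewed, at most 10 in all, crops included, and the job is handed in when it is done.

Besides the shell and the picture viewer there is one more tool, called after ">>>" as name(argument=value, ...) on one line, values as JSON. drive_tool: Moves the arm, as the interface text tells. Its arguments: {"type":"object","properties":{"rows":{"type":"array","items":{"type":"object","properties":{"offset":{"type":"array","items":{"type":"number"}},"rotation":{"type":"array","items":{"type":"number"}},"claw":{"type":"number"}}}},"force":{"type":"number"}},"required":["rows"]}

```bash
mkdir -p pics; cat > h.py <<'E'
import numpy as np, cv2, pickle
from bench import get_obs, grab_frame, hand_in
from scipy.spatial.transform import Rotation as Ro
def save(n,tag):
    g=grab_frame(n); pickle.dump(g,open(f'pics/{tag}.pkl','wb')); cv2.imwrite(f'pics/{tag}.png',g['frame'][:,:,::-1]); return g
def load(tag): return pickle.load(open(f'pics/{tag}.pkl','rb'))
def foc(g): return g['frame'].shape[0]/2/np.tan(np.radians(g['vfov'])/2)
def ray(g,u,v,fish=False):
    f=foc(g); d=np.array([(u-g['cx'])/f,(v-g['cy'])/f,1.])
    if fish:
        r=np.hypot(d[0],d[1]); d=np.array([np.sin(r)*d[0]/max(r,1e-9),np.sin(r)*d[1]/max(r,1e-9),np.cos(r)])
    R=np.array(g['R']); return -R.T@np.array(g['t']), R.T@d
def atz(g,u,v,z,fish=False):
    c,d=ray(g,u,v,fish); return c+d*(z-c[2])/d[2]
def cloud(g):
    f=foc(g); z=g['z_map']; v,u=np.mgrid[:z.shape[0],:z.shape[1]]
    P=np.stack([(u-g['cx'])/f*z,(v-g['cy'])/f*z,z],-1)
    return (P-np.array(g['t']))@np.array(g['R'])
def move(target,rv=None):
    "offset fractions from current measured pose"
    o=get_obs(); Rm=Ro.from_rotvec(o['orientation'])
    return Rm.inv().apply(np.array(target)-o['tcp_pos'])/.15
E
python3 - <<'E'
from h import *
a=save('top','top0'); b=save('side','side0')
o=get_obs(); print(o)
for g in(a,b): print(-np.array(g['R']).T@g['t'],g['vfov'])
im=np.hstack([a['frame'],b['frame']])
E
```

```text
{'clock': 0.1, 'joints': array([ 1.23485994,  0.47770112,  0.02237443,  1.5563293 , -0.01150944,
        1.10930762, -0.08310925]), 'qvel': array([-7.41214222e-04, -2.48253413e-03,  8.56790341e-05, -1.66790844e-03,
        3.00544988e-04, -3.68846749e-04,  9.30558858e-04]), 'tau': array([ 5.63820897e-03, -5.97751880e+01,  1.61376569e+00, -2.81950736e+01,
        1.28216986e-02,  5.02099443e-03,  5.36626487e-06]), 'tcp_pos': array([ 0.1523178 , -0.65705227,  0.23044433]), 'orientation': array([-3.11965627e+00, -3.56897098e-01,  4.79343892e-04]), 'contact_force': array([-0.12591261, -0.15173672, -0.08069935]), 'moment': array([0.0330901 , 0.01529827, 0.00709662]), 'gripper_force': 0.0, 'grip_width': 0.08543881391533653}
[0.32227842 0.08249639 1.2698884 ] 53.149976198821406
[ 0.39938562 -0.77073453  0.57559742] 55.61994471548568
```

View pics/top0.png

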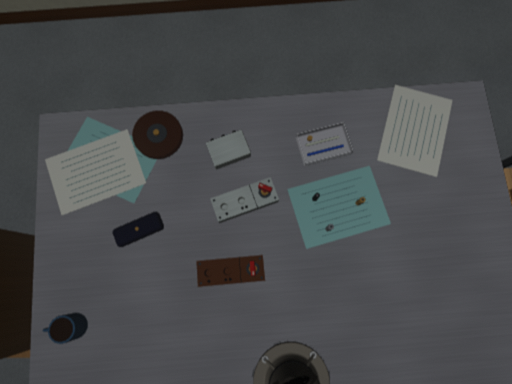

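View pics/side0.png

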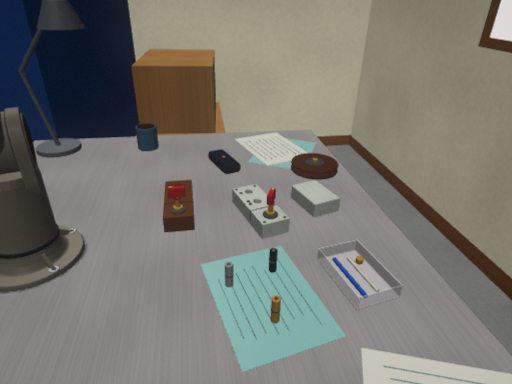

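The top view shows the block at about (245,200), with the one-dot pocket probably at its left end, and the brown look-alike at (231,271). The posts stand on the teal sheet: black (316,197), brass (361,201), steel (329,228). The side view agrees.

```bash
python3 - <<'E'
from h import *
a=load('top0'); b=load('side0')
def pr(g,X):
    c=np.array(g['R'])@X+g['t']; return (c[:2]/c[2]*foc(g)+[g['cx'],g['cy']]).round(1),c[2].round(3)
for X in ([0,0,0],[.152,-.657,.23],[.5,0,0]): print(X,pr(a,np.array(X)),pr(b,np.array(X)))
ca=cloud(a);cb=cloud(b)
print([ca[v,u].round(3) for u,v in((224,206),(241,201),(265,188),(316,196),(361,201),(329,228),(300,300))])
print([cb[v,u].round(3) for u,v in((245,197),(260,202),(229,266),(273,252),(276,300),(271,192))])
# enlarged crop
top=cv2.resize(a['frame'][160:260,195:395],(800,400),interpolation=cv2.INTER_CUBIC)
cv2.imwrite('pics/c1.png',cv2.convertScaleAbs(top,alpha=1.5)[:,:,::-1])
cv2.imwrite('pics/c2.png',cv2.resize(b['frame'][170:330,200:400],(800,640),interpolation=cv2.INTER_CUBIC)[:600,:,::-1])
E
```

```text
[0, 0, 0] (array([290.7, 381.7]), np.float64(1.174)) (array([ 31.6, 256. ]), np.float64(0.874))
[0.152, -0.657, 0.23] (array([544.5, 319. ]), np.float64(0.996)) (array([-182.9,  617.5]), np.float64(0.224))
[0.5, 0, 0] (array([275.2, 220.1]), np.float64(1.28)) (array([238.3, 237.7]), np.float64(0.958))
[array([0.559, 0.166, 0.016]), array([0.571, 0.109, 0.016]), array([0.587, 0.029, 0.113]), array([ 0.558, -0.134,  0.062]), array([ 0.53 , -0.277,  0.059]), array([ 0.453, -0.165,  0.053]), array([ 0.238, -0.054,  0.   ])]
[array([0.537, 0.129, 0.046]), array([0.578, 0.112, 0.037]), array([ 0.457, -0.177,  0.06 ]), array([ 0.56 , -0.143,  0.059]), array([ 0.534, -0.288,  0.062]), array([0.588, 0.025, 0.117])]
```

View pics/c1.png

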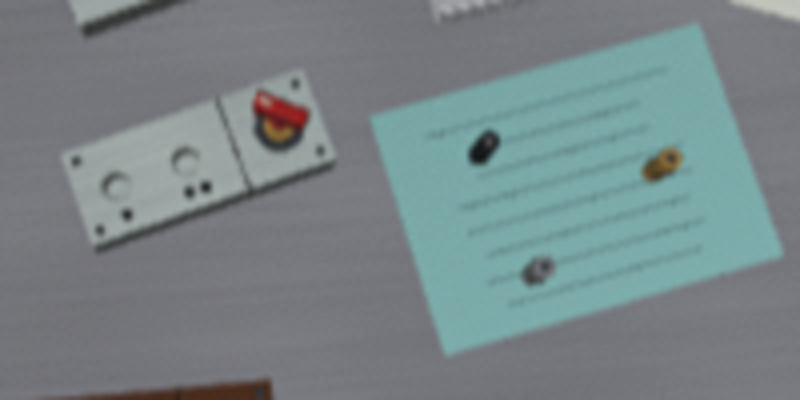

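View pics/c2.png

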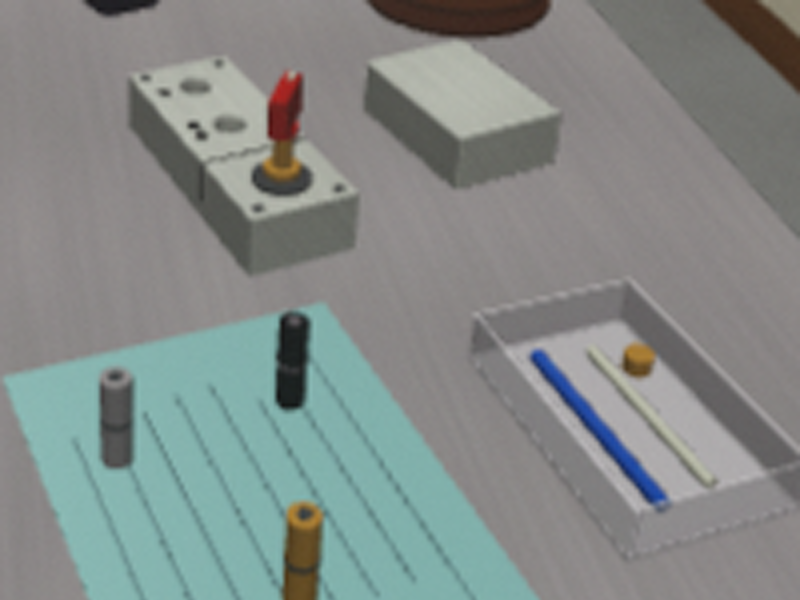

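The crops confirm it. The one-dot pocket is the far-left one at crop (115,185), and the two-dot pocket is at (186,160). The wing runs from its white end (262,98) to (305,115), and all three posts stand upright. Next I fit the poses.

```bash
cat > fit.py <<'E'
from h import *
a=load('top0'); b=load('side0')
# block: corners by hand from c1 crop at z=.045 
cs=np.array([atz(a,195+(u+.5)/4-.5,160+(v+.5)/4-.5,.045)[:2] for u,v in((62,155),(302,70),(335,160),(95,243))])
print('corner lens',[np.linalg.norm(cs[i]-cs[(i+1)%4]).round(4) for i in range(4)],'c',cs.mean(0).round(4))
d=(cs[0]-cs[1]+cs[3]-cs[2]); print('yaw',np.arctan2(-d[0],d[1]))
bs=np.array([atz(b,200+(u+.5)/4-.5,170+(v+.5)/4-.5,.045)[:2] for u,v in((130,75),(224,57),(358,197),(250,230))])
print('side lens',[np.linalg.norm(bs[i]-bs[(i+1)%4]).round(4) for i in range(4)],'c',bs.mean(0).round(4))
d=(bs[0]-bs[3]+bs[1]-bs[2]); print('yaw',np.arctan2(-d[0],d[1]))
for n,g in(('top',a),('side',b)):
    P=cloud(g).reshape(-1,3)
    m=(P[:,2]>.041)&(P[:,2]<.049)&(abs(P[:,0]-.57)<.11)&(abs(P[:,1]-.1)<.14)
    Q=P[m,:2]; r=cv2.minAreaRect((Q*1000).astype(np.float32)); print(n,m.sum(),r)
    for nm,c in(('brass',(.53,-.28)),('steel',(.453,-.17)),('black',(.56,-.138))):
        m=(np.hypot(P[:,0]-c[0],P[:,1]-c[1])<.03)&(P[:,2]>.008)
        t=m&(P[:,2]>.056)&(P[:,2]<.064)
        print(n,nm,m.sum(),P[m].mean(0).round(4),t.sum(),P[t].mean(0).round(4))
    m=(np.hypot(P[:,0]-.59,P[:,1]-.03)<.045)&(P[:,2]>.095)&(P[:,2]<.125)
    print('wing',m.sum(),P[m].mean(0).round(4),P[m].max(0))
# hand-picked posts in side: top-centre at z=.06
for nm,u,v in(('steel',117,377),('black',293,319),('brass',304,513)):
    print('side',nm,atz(b,200+u/4,170+v/4,.06).round(4))
for nm,u,v in(('steel',548,264),('black',491,138),('brass',674,155)):
    print('top',nm,atz(a,195+u/4,160+v/4,.06).round(4))
for nm,u,v in(('h0',117,185),('h1',186,160)): print('top',nm,atz(a,195+u/4,160+v/4,.045).round(4))
for nm,u,v in(('h0',196,87),('h1',230,124)): print('side',nm,atz(b,200+u/4,170+v/4,.045).round(4))
for nm,u,v in(('w-',262,98),('w+',306,115)): print('top',nm,atz(a,195+u/4,160+v/4,.117).round(4))
E
python3 fit.py
```

```text
corner lens [np.float64(0.2085), np.float64(0.08), np.float64(0.2054), np.float64(0.0775)] c [0.572  0.0963]
yaw 0.2603055251232024
side lens [np.float64(0.0777), np.float64(0.2121), np.float64(0.0823), np.float64(0.2193)] c [0.5703 0.0934]
yaw 0.24682544661442535
top 1235 ((573.7827758789062, 96.86587524414062), (81.09474182128906, 210.1302032470703), 15.209717750549316)
top brass 52 [ 0.5347 -0.2782  0.0436] 21 [ 0.5368 -0.2818  0.0597]
top steel 42 [ 0.4571 -0.1673  0.0488] 22 [ 0.4587 -0.1691  0.0604]
top black 46 [ 0.5613 -0.1354  0.0478] 26 [ 0.5629 -0.1376  0.0603]
wing 80 [0.5902 0.0304 0.1134] [0.60753694 0.0504393  0.12239453]
side 978 ((571.6983032226562, 97.16351318359375), (82.3158187866211, 213.8887176513672), 15.185070037841797)
side brass 226 [ 0.5341 -0.286   0.0399] 63 [ 0.535  -0.2823  0.0597]
side steel 190 [ 0.4565 -0.1739  0.0383] 46 [ 0.4568 -0.1704  0.06  ]
side black 167 [ 0.5603 -0.1421  0.0389] 43 [ 0.5615 -0.1395  0.06  ]
wing 100 [0.5883 0.022  0.1108] [0.60379135 0.0476295  0.11887664]
side steel [ 0.4581 -0.1709  0.06  ]
side black [ 0.5615 -0.1367  0.06  ]
side brass [ 0.5353 -0.2813  0.06  ]
top steel [ 0.4579 -0.1736  0.06  ]
top black [ 0.5631 -0.1406  0.06  ]
top brass [ 0.537  -0.2858  0.06  ]
top h0 [0.5527 0.1633 0.045 ]
top h1 [0.5686 0.1061 0.045 ]
side h0 [0.5535 0.161  0.045 ]
side h1 [0.5691 0.1046 0.045 ]
top w- [0.5979 0.0425 0.117 ]
top w+ [0.5817 0.0099 0.117 ]
```

```bash
cat >> h.py <<'E'
def plan(x,y,z,phi=None):
    o=get_obs(); Rm=Ro.from_rotvec(o['orientation']); M=Rm.as_matrix()
    p0=np.arctan2(M[1,0],M[0,0]); phi=p0 if phi is None else phi
    T=Ro.from_euler('z',phi)*Ro.from_euler('x',np.pi)
    off=Rm.inv().apply(np.array([x,y,z])-o['tcp_pos'])/.15
    rot=(Rm.inv()*T).as_rotvec()/2
    print('phi',p0.round(3),'tcp',o['tcp_pos'].round(4),'off',off.round(4),'rot',rot.round(4),'dist',(np.linalg.norm(off)*.15).round(4),'clk',o['clock'],'F',o['contact_force'].round(2),'grip',o['grip_width'].round(4),o['gripper_force'],'q',o['joints'].round(2))
E
python3 -c "
from h import *
plan(.536,-.282,.2,.265)"
```

```text
Traceback (most recent call last):
  File "h.py", line 29, in plan
    print('phi',p0.round(3),'tcp',o['tcp_pos'].round(4),'off',off.round(4),'rot',rot.round(4),'dist',(np.linalg.norm(off)*.15).round(4),'clk',o['clock'],'F',o['contact_force'].round(2),'grip',o['grip_width'].round(4),o['gripper_force'],'q',o['joints'].round(2))
                                                                                                                                                                                                ^^^^^^^^^^^^^^^^^^^^^
AttributeError: 'float' object has no attribute 'round'
```

```bash
sed -i "s/o\['grip_width'\].round(4)/round(o['grip_width'],4)/" h.py
python3 -c "
from h import *
plan(.536,-.282,.2,.265)"
```

```text
phi 0.228 tcp [ 0.1523 -0.6571  0.2304] off [ 3.0565 -1.8577  0.2056] rot [-0.0008  0.     -0.0186] dist 0.5374 clk 0.1 F [-0.13 -0.15 -0.08] grip 0.0854 0.0 q [ 1.23  0.48  0.02  1.56 -0.01  1.11 -0.08]
```

>>> drive_tool(rows=[{"offset":[1,-0.6,0],"rotation":[0,0,-0.019],"claw":0.6},{"offset":[1,-0.6,0],"rotation":[0,0,-0.019],"claw":0.6},{"offset":[1,-0.6,0],"rotation":[0,0,-0.019],"claw":0.6},{"offset":[1,-0.6,0],"rotation":[0,0,-0.019],"claw":0.6},{"offset":[1,-0.6,0],"rotation":[0,0,-0.019],"claw":0.6}])

```text
clock: 0.52
tcp_pos: [0.2854, -0.5298, 0.231]
orientation: [-3.108, -0.431, -0.005]
contact_force: [1.5, -0.2, -0.4]
grip_width: 0.0517
gripper_force: 0.0
```

>>> drive_tool(rows=[{"offset":[1,-0.6,0],"rotation":[0,0,0],"claw":0.6},{"offset":[1,-0.6,0],"rotation":[0,0,0],"claw":0.6},{"offset":[1,-0.6,0],"rotation":[0,0,0],"claw":0.6},{"offset":[1,-0.6,0],"rotation":[0,0,0],"claw":0.6},{"offset":[1,-0.6,0],"rotation":[0,0,0],"claw":0.6},{"offset":[1,-0.6,0],"rotation":[0,0,0],"claw":0.6}])

```text
clock: 1.02
tcp_pos: [0.4027, -0.406, 0.2311]
orientation: [-3.111, -0.428, -0.002]
contact_force: [-0.4, -1.4, -0.1]
grip_width: 0.0513
gripper_force: 0.0
```

```bash
python3 -c "
from h import *
plan(.536,-.282,.15,.265)"
```

```text
phi 0.273 tcp [ 0.4027 -0.406   0.2311] off [ 1.0785 -0.5552  0.5429] rot [-0.0007 -0.0007  0.0042] dist 0.1994 clk 1.0167 F [-0.37 -1.35 -0.1 ] grip 0.0513 0.0 q [ 0.78  0.31 -0.12  1.8   0.04  1.03 -0.65]
```

>>> drive_tool(rows=[{"offset":[0.98,-0.55,0.5],"rotation":[0,0,0],"claw":0.6},{"offset":[0.98,-0.55,0.5],"rotation":[0,0,0],"claw":0.6},{"offset":[0.98,-0.55,0.5],"rotation":[0,0,0],"claw":0.6},{"offset":[0.98,-0.55,0.5],"rotation":[0,0,0],"claw":0.6},{"offset":[0.98,-0.55,0.5],"rotation":[0,0,0],"claw":0.6},{"offset":[0.98,-0.55,0.5],"rotation":[0,0,0],"claw":0.6},{"offset":[0.98,-0.55,0.5],"rotation":[0,0,0],"claw":0.6}])

```text
clock: 1.6
tcp_pos: [0.519, -0.2919, 0.1554]
orientation: [-3.113, -0.417, 0.003]
contact_force: [-0.3, -0.7, -0.6]
grip_width: 0.0518
gripper_force: 0.0
```

```bash
python3 - <<'E'
from h import *
g=save('wrist','w1'); print(g['vfov'],g['cx'],g['cy'],np.round(-np.array(g['R']).T@g['t'],4),np.round(g['R'],3))
cv2.imwrite('pics/w1b.png',cv2.resize(g['frame'],(800,600))[:,:,::-1])
plan(.536,-.282,.036,.265)
E
```

```text
65.70646984690485 258.50309058490484 192.93415969679745 [ 0.5897 -0.2738  0.2976] [[ 0.262 -0.965  0.001]
 [-0.925 -0.251  0.285]
 [-0.275 -0.075 -0.959]]
phi 0.264 tcp [ 0.5184 -0.2934  0.156 ] off [ 0.1346 -0.0431  0.7999] rot [ 0.0002  0.0008 -0.0005] dist 0.1218 clk 1.65 F [-0.49 -0.71 -0.47] grip 0.051 0.0 q [ 0.54  0.43 -0.17  1.81  0.09  0.9  -0.98]
```

View pics/w1b.png

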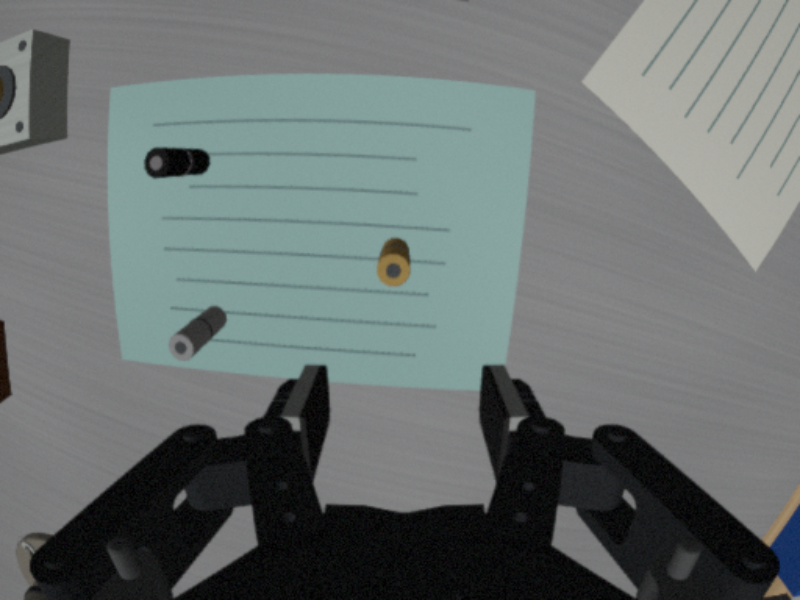

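The wrist view puts the post tops at brass (394,270), steel (181,347) and black (156,163) in the 800x600 picture. The fingers are open symmetrically about column 404.

```bash
python3 - <<'E'
from h import *
g=load('w1')
for n,u,v in(('br',394,270),('st',181,347),('bk',156,163)): print(n,atz(g,(u+.5)/1.5625-.5,(v+.5)/1.5625-.5,.06,True).round(4))
E
```

```text
br [ 0.537  -0.2828  0.06  ]
st [ 0.4592 -0.1708  0.06  ]
bk [ 0.5631 -0.1385  0.06  ]
```

>>> drive_tool(rows=[{"offset":[0.137,-0.04,0.2],"rotation":[0,0,0],"claw":0.6},{"offset":[0.137,-0.04,0.4],"rotation":[0,0,0],"claw":0.6},{"offset":[0.137,-0.04,0.5],"rotation":[0,0,0],"claw":0.6},{"offset":[0.137,-0.04,0.5],"rotation":[0,0,0],"claw":0.6},{"offset":[0.137,-0.04,0.5],"rotation":[0,0,0],"claw":0.6}])

```text
clock: 2.07
tcp_pos: [0.5363, -0.2827, 0.0814]
orientation: [3.114, 0.411, -0.002]
contact_force: [0.7, -0.3, -0.4]
grip_width: 0.0512
gripper_force: 0.0
```

```bash
python3 -c "
from h import *
plan(.5367,-.2825,.036,.265)"
```

```text
phi 0.263 tcp [ 0.5363 -0.2827  0.0814] off [ 0.0034 -0.0004  0.3026] rot [ 0.0002  0.0008 -0.0012] dist 0.0454 clk 2.0667 F [ 0.66 -0.32 -0.36] grip 0.0512 0.0 q [ 0.5   0.55 -0.16  1.84  0.12  0.77 -1.03]
```

>>> drive_tool(force=40, rows=[{"offset":[0.003,0,0.15],"rotation":[0,0,0],"claw":0.6},{"offset":[0.003,0,0.3],"rotation":[0,0,0],"claw":0.6},{"offset":[0.003,0,0.3],"rotation":[0,0,0],"claw":0.6},{"offset":[0.003,0,0.3],"rotation":[0,0,0],"claw":0.6},{"offset":[0.003,0,0.3],"rotation":[0,0,0],"claw":0.1},{"offset":[0.003,0,0.3],"rotation":[0,0,0],"claw":0.1},{"offset":[0.003,0,0.3],"rotation":[0,0,0],"claw":0.1},{"offset":[0.003,0,0.3],"rotation":[0,0,0],"claw":0.1},{"offset":[0.003,0,0.3],"rotation":[0,0,0],"claw":0.1}])

```text
clock: 2.82
tcp_pos: [0.5393, -0.2809, 0.0382]
orientation: [3.112, 0.416, 0.004]
contact_force: [0.1, 1.0, 5.6]
grip_width: 0.016
gripper_force: 38.9
```

```bash
python3 -c "
from h import *
plan(.5539,.1645,.18,.265)"
```

```text
phi 0.266 tcp [ 0.5393 -0.2809  0.0382] off [ 0.8751 -2.8378 -0.9493] rot [ 0.001  -0.001   0.0003] dist 0.4677 clk 2.8167 F [0.09 1.   5.59] grip 0.016 38.91696956008673 q [ 0.49  0.61 -0.15  1.85  0.13  0.69 -1.04]
```

>>> drive_tool(rows=[{"offset":[0,0,-0.3],"rotation":[0,0,0],"claw":0.1},{"offset":[0,0,-0.6],"rotation":[0,0,0],"claw":0.1},{"offset":[0,0,-0.95],"rotation":[0,0,0],"claw":0.1},{"offset":[0,0,-0.95],"rotation":[0,0,0],"claw":0.1},{"offset":[0,0,-0.95],"rotation":[0,0,0],"claw":0.1},{"offset":[0,0,-0.95],"rotation":[0,0,0],"claw":0.1}])

```text
clock: 3.32
tcp_pos: [0.5388, -0.2806, 0.1804]
orientation: [3.112, 0.416, 0.004]
contact_force: [0.4, 1.4, -2.1]
grip_width: 0.0156
gripper_force: 39.6
```

```bash
python3 - <<'E'
from h import *
s=save('side','s2'); g=save('wrist','w2')
plan(.5539,.1645,.18,.265)
c=s['frame'][100:350,180:400]
o=np.hstack([cv2.resize(c,(480,545)),np.zeros((545,10,3),np.uint8),cv2.resize(g['frame'][150:330,200:310],(310,507)).copy() if 0 else cv2.copyMakeBorder(cv2.resize(g['frame'][150:330,200:310],(310,507)),0,38,0,0,0)])
cv2.imwrite('pics/m2.png',o[:,:,::-1])
E
```

```text
phi 0.266 tcp [ 0.5371 -0.2798  0.1776] off [ 0.8862 -2.8289 -0.0138] rot [-0.0007  0.0009  0.0005] dist 0.4447 clk 3.4167 F [-0.13 -0.57 -1.68] grip 0.0162 39.574552942067385 q [ 0.51  0.43 -0.17  1.77  0.09  0.96 -1.  ]
```

View pics/m2.png

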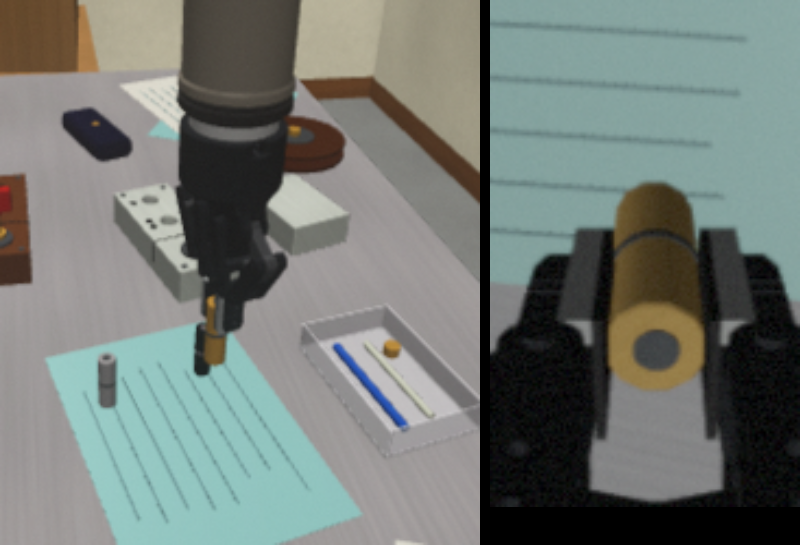

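```bash
python3 - <<'E'
from h import *
g=load('w2'); s=load('s2')
print('top in tool', (Ro.from_rotvec(get_obs()['orientation']).inv().apply(atz(g,258.9,272.4,.178+.022,True)-get_obs()['tcp_pos'])).round(4))
# cloud pts of brass from side cam
P=cloud(s); f=s['frame'].astype(int)
m=(np.hypot(P[...,0]-.537,P[...,1]+.28)<.03)&(P[...,2]>.12)&(P[...,2]<.22)&(f[...,0]-f[...,2]>40)
Q=P[m]; v,u=np.where(m); print(m.sum(),Q.min(0).round(4),Q.max(0).round(4))
for lo in np.arange(.135,.2,.008):
    k=(Q[:,2]>lo)&(Q[:,2]<lo+.008)
    if k.sum(): print(lo.round(3),k.sum(),Q[k].mean(0).round(4))
def pr(g,X):
    c=np.array(g['R'])@X+g['t']; return (c[:2]/c[2]*foc(g)+[g['cx'],g['cy']]).round(1)
for z in(.14,.17,.2): print(z,pr(s,np.array([.537,-.28,z])))
for r in range(v.min(),v.max()+1,3): print(r,u[v==r].min(),u[v==r].max())
E
```

```text
top in tool [-0.0017  0.0017 -0.0224]
155 [ 0.5262 -0.2907  0.1447] [ 0.5398 -0.2746  0.2042]
0.143 22 [ 0.5316 -0.2871  0.1481]
0.151 29 [ 0.5328 -0.2877  0.1552]
0.159 30 [ 0.5325 -0.2879  0.1629]
0.167 17 [ 0.5327 -0.2887  0.1696]
0.175 13 [ 0.5291 -0.2864  0.1786]
0.183 11 [ 0.528  -0.2857  0.1866]
0.191 12 [ 0.5277 -0.2853  0.1945]
0.199 21 [ 0.5288 -0.2824  0.2022]
0.14 [278.9 265.2]
0.17 [279.8 252. ]
0.2 [280.7 238.3]
236 275 278
239 275 278
242 275 277
245 275 277
248 275 277
251 275 278Traceback (most recent call last):
  File "<stdin>", line 14, in <module>
    return umr_minimum(a, axis, None, out, keepdims, initial, where)
ValueError: zero-size array to reduction operation minimum which has no identity
```

>>> drive_tool(rows=[{"offset":[0.1,-0.25,0],"rotation":[0,0,0],"claw":0.1},{"offset":[0.2,-0.5,0],"rotation":[0,0,0],"claw":0.1},{"offset":[0.295,-0.75,0],"rotation":[0,0,0],"claw":0.1},{"offset":[0.295,-0.95,0],"rotation":[0,0,0],"claw":0.1},{"offset":[0.295,-0.95,0],"rotation":[0,0,0],"claw":0.1}])

```text
clock: 3.83
tcp_pos: [0.5418, -0.1225, 0.1768]
orientation: [-3.107, -0.432, 0.006]
contact_force: [-0.6, -0.1, -1.7]
grip_width: 0.0156
gripper_force: 39.6
```

>>> drive_tool(rows=[{"offset":[0.1,-0.25,0],"rotation":[0,0,0],"claw":0.1},{"offset":[0.2,-0.5,0],"rotation":[0,0,0],"claw":0.1},{"offset":[0.295,-0.75,0],"rotation":[0,0,0],"claw":0.1},{"offset":[0.295,-0.95,0],"rotation":[0,0,0],"claw":0.1},{"offset":[0.295,-0.95,0],"rotation":[0,0,0],"claw":0.1}])

```text
clock: 4.25
tcp_pos: [0.5465, 0.0261, 0.1772]
orientation: [-3.107, -0.432, 0.005]
contact_force: [-0.5, 0.0, -0.4]
grip_width: 0.0157
gripper_force: 39.6
```

```bash
python3 - <<'E'
from h import *
plan(.5565,.165,.18,.265)
E
```

```text
phi 0.276 tcp [0.5465 0.0261 0.1772] off [ 0.3168 -0.8727 -0.0158] rot [-0.0023  0.0014  0.0056] dist 0.1393 clk 4.25 F [-0.46  0.04 -0.43] grip 0.0157 39.64303950313479 q [ 0.08  0.35 -0.29  1.9   0.12  0.91 -1.56]
```

>>> drive_tool(rows=[{"offset":[0.15,-0.25,0],"rotation":[0,0,0],"claw":0.1},{"offset":[0.3,-0.5,0],"rotation":[0,0,0.005],"claw":0.1},{"offset":[0.317,-0.75,0],"rotation":[0,0,0.005],"claw":0.1},{"offset":[0.317,-0.85,0.3],"rotation":[0,0,0.005],"claw":0.1},{"offset":[0.317,-0.85,0.45],"rotation":[0,0,0.005],"claw":0.1},{"offset":[0.317,-0.85,0.45],"rotation":[0,0,0.005],"claw":0.1},{"offset":[0.317,-0.85,0.45],"rotation":[0,0,0.005],"claw":0.1},{"offset":[0.317,-0.85,0.45],"rotation":[0,0,0.005],"claw":0.1}])

```text
clock: 4.92
tcp_pos: [0.5617, 0.1521, 0.1117]
orientation: [3.116, 0.398, -0.0]
contact_force: [0.5, 0.3, -0.6]
grip_width: 0.0161
gripper_force: 39.6
```

```bash
python3 - <<'E'
from h import *
s=save('side','s3'); g=save('wrist','w3')
plan(.5565,.165,.18,.265)
o=np.hstack([cv2.resize(s['frame'][110:240,200:310],(410,485),interpolation=2),cv2.resize(g['frame'][130:310,190:330],(377,485),interpolation=2)])
cv2.imwrite('pics/m3.png',cv2.convertScaleAbs(o,alpha=1.3)[:,:,::-1])
E
```

```text
phi 0.254 tcp [0.5626 0.1525 0.1129] off [-0.0174 -0.0909 -0.4474] rot [ 0.0002 -0.0013 -0.0057] dist 0.0685 clk 5.0167 F [ 0.76  0.1  -0.39] grip 0.0154 39.641316630877554 q [-0.14  0.48 -0.3   1.87  0.19  0.82 -1.85]
```

View pics/m3.png

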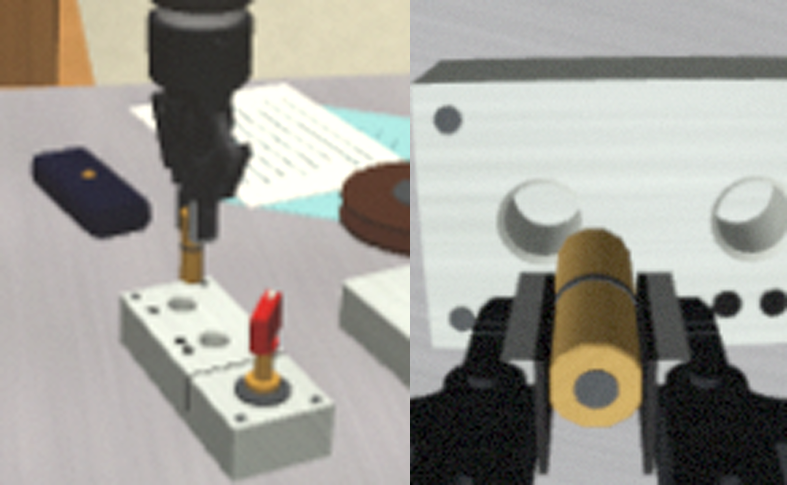

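The wrist crop shows the one-dot hole centre at (541,219) and the two-dot at (750,218). The post's top centre is at (597,387), the near edge of its foot at about (592,230), and it looks almost upright.

```bash
python3 - <<'E'
from h import *
g=load('w3'); k=2.693
T=np.array([.5620,.1523,.1125]); R=Ro.from_euler('z',.258)*Ro.from_euler('x',np.pi)
for n,u,v,z in(('h0',541,219,.045),('h1',750,218,.045),('top',597,387,.1125+.022),('footedge',592,230,.0745),('footL',556,236,.0745),('footR',631,240,.0745)):
    p=atz(g,(u-410+.5)/k+189.5,(v+.5)/k+129.5,z,True); print(n,p.round(4),'tool',R.inv().apply(p-T).round(4))
print('cam',(-np.array(g['R']).T@g['t']).round(4))
s=load('s3'); P=cloud(s)
f=s['frame'].astype(int); m=(np.hypot(P[...,0]-.56,P[...,1]-.155)<.03)&(P[...,2]>.06)&(f[...,0]-f[...,2]>30); Q=P[m]
for lo in np.arange(.07,.14,.008):
    q=(Q[:,2]>lo)&(Q[:,2]<lo+.008)
    if q.sum(): print(lo.round(3),q.sum(),Q[q].mean(0).round(4))
for n,u,v,z in(('h0',182,304,.045),('h1',213,340,.045),('foot',191,280,.0745)): print('side',n,atz(s,200+u/3.73,110+v/3.73,z).round(4))
E
```

```text
h0 [0.5558 0.1649 0.045 ] tool [-0.0027 -0.0138  0.0675]
h1 [0.5706 0.108  0.045 ] tool [-0.003   0.0451  0.0675]
top [0.5605 0.1503 0.1345] tool [-0.0019  0.0015 -0.022 ]
footedge [0.567  0.153  0.0745] tool [0.005  0.0006 0.038 ]
footL [0.5633 0.1611 0.0745] tool [ 0.0035 -0.0081  0.038 ]
footR [0.5668 0.1432 0.0745] tool [0.0024 0.01   0.038 ]
cam [0.6329 0.1696 0.255 ]
0.07 4 [0.5578 0.1438 0.0767]
0.078 12 [0.5563 0.1456 0.0816]
0.086 13 [0.5563 0.1439 0.0903]
0.094 12 [0.5555 0.1456 0.0979]
0.102 7 [0.5554 0.1438 0.1056]
0.11 6 [0.5523 0.1461 0.113 ]
0.118 2 [0.5504 0.147  0.1222]
0.126 8 [0.5508 0.1506 0.1311]
0.134 2 [0.5522 0.1505 0.1346]
side h0 [0.5532 0.1626 0.045 ]
side h1 [0.5678 0.1039 0.045 ]
side foot [0.5575 0.1475 0.0745]
```

>>> drive_tool(rows=[{"offset":[0.002,-0.05,0],"rotation":[0,0,-0.003],"claw":0.1},{"offset":[0.002,-0.092,0.1],"rotation":[0,0,-0.003],"claw":0.1},{"offset":[0.002,-0.092,0.15],"rotation":[0,0,-0.003],"claw":0.1},{"offset":[0.002,-0.092,0.18],"rotation":[0,0,-0.003],"claw":0.1},{"offset":[0.002,-0.092,0.2],"rotation":[0,0,-0.003],"claw":0.1},{"offset":[0.002,-0.092,0.22],"rotation":[0,0,-0.003],"claw":0.1},{"offset":[0.002,-0.092,0.24],"rotation":[0,0,-0.003],"claw":0.1},{"offset":[0.002,-0.092,0.24],"rotation":[0,0,-0.003],"claw":0.1}])

```text
clock: 5.68
tcp_pos: [0.5578, 0.1665, 0.0749]
orientation: [3.115, 0.409, -0.001]
contact_force: [0.2, -0.1, -1.2]
grip_width: 0.0158
gripper_force: 39.6
```

```bash
python3 - <<'E'
from h import *
plan(.5565,.165,.055,.265)
E
```

```text
phi 0.261 tcp [0.5578 0.1665 0.0749] off [-0.0112  0.0074  0.1329] rot [ 0.0001  0.0003 -0.0018] dist 0.02 clk 5.6833 F [ 0.24 -0.12 -1.19] grip 0.0158 39.632632518187165 q [-0.17  0.53 -0.29  1.89  0.22  0.75 -1.89]
```

>>> drive_tool(rows=[{"offset":[0,0,0.03],"rotation":[0,0,0],"claw":0.1},{"offset":[0,0,0.06],"rotation":[0,0,0],"claw":0.1},{"offset":[0,0,0.09],"rotation":[0,0,0],"claw":0.1},{"offset":[0,0,0.11],"rotation":[0,0,0],"claw":0.1},{"offset":[0,0,0.12],"rotation":[0,0,0],"claw":0.1},{"offset":[0,0,0.13],"rotation":[0,0,0],"claw":0.1},{"offset":[0,0,0.13],"rotation":[0,0,0],"claw":0.1}])

```text
clock: 6.27
tcp_pos: [0.5578, 0.1669, 0.0555]
orientation: [3.115, 0.41, -0.001]
contact_force: [-0.0, 0.7, -0.5]
grip_width: 0.0154
gripper_force: 39.6
```

>>> drive_tool(rows=[{"offset":[0,0,0.01],"rotation":[0,0,0],"claw":0.1},{"offset":[0,0,0.02],"rotation":[0,0,0],"claw":0.1},{"offset":[0,0,0.02],"rotation":[0,0,0],"claw":0.1}])

```text
clock: 6.52
tcp_pos: [0.559, 0.1674, 0.055]
orientation: [3.115, 0.41, 0.003]
contact_force: [-4.0, -1.8, 16.1]
grip_width: 0.0159
gripper_force: 41.5
```

>>> drive_tool(rows=[{"offset":[0,0,-0.005],"rotation":[0,0,0],"claw":0.4},{"offset":[0,0,-0.005],"rotation":[0,0,0],"claw":0.4},{"offset":[0,0,-0.005],"rotation":[0,0,0],"claw":0.4},{"offset":[0,0,-0.1],"rotation":[0,0,0],"claw":0.4},{"offset":[0,0,-0.3],"rotation":[0,0,0],"claw":0.4},{"offset":[0,0,-0.6],"rotation":[0,0,0],"claw":0.4},{"offset":[0,0,-0.85],"rotation":[0,0,0],"claw":0.4},{"offset":[0,0,-0.85],"rotation":[0,0,0],"claw":0.4}])

```text
clock: 7.18
tcp_pos: [0.5623, 0.169, 0.1883]
orientation: [-3.112, -0.409, -0.02]
contact_force: [1.6, 0.4, 0.8]
grip_width: 0.0342
gripper_force: 0.0
```

```bash
python3 - <<'E'
from h import *
g=save('wrist','w4'); s=save('side','s4'); t=save('top','t4')
plan(.4585,-.171,.18,.265)
for n,c in(('side',s),('top',t)):
    P=cloud(c); m=(np.hypot(P[...,0]-.555,P[...,1]-.1645)<.011)&(P[...,2]>.055)&(P[...,2]<.095); Q=P[m]; print(n,m.sum(),Q.mean(0),np.percentile(Q[:,2],[50,95]) if len(Q) else 0)
o=np.hstack([cv2.resize(s['frame'][110:240,200:310],(410,485),interpolation=2),cv2.resize(g['frame'][130:310,190:330],(377,485),interpolation=2)])
cv2.imwrite('pics/m4.png',cv2.convertScaleAbs(o,alpha=1.3)[:,:,::-1])
E
```

```text
phi 0.262 tcp [0.5579 0.1667 0.1803] off [-1.2225e+00  2.0036e+00  1.8000e-03] rot [ 0.0001 -0.0003 -0.0017] dist 0.3521 clk 7.3333 F [-0.21 -0.15  0.01] grip 0.0341 0.0 q [-0.14  0.4  -0.32  1.82  0.15  0.95 -1.84]
side 54 [0.55473485 0.16134203 0.06865895] [0.06869923 0.07837221]
top 0 [nan nan nan] 0<stdin>:5: RuntimeWarning: Mean of empty slice.
  ret = um.true_divide(
```

View pics/m4.png

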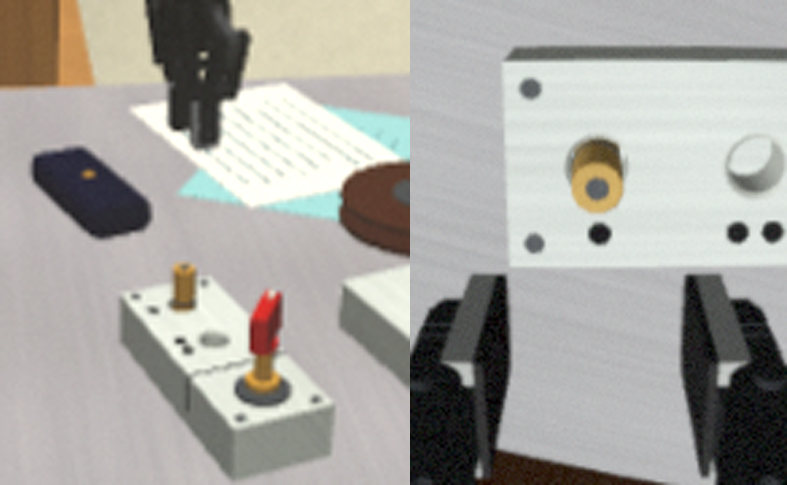

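>>> drive_tool(rows=[{"offset":[-0.15,0.25,0],"rotation":[0,0,0],"claw":0.4},{"offset":[-0.3,0.5,0],"rotation":[0,0,0],"claw":0.4},{"offset":[-0.45,0.75,0],"rotation":[0,0,0],"claw":0.4},{"offset":[-0.61,1,0],"rotation":[0,0,0],"claw":0.6},{"offset":[-0.61,1,0],"rotation":[0,0,0],"claw":0.6}])

```text
clock: 7.75
tcp_pos: [0.5045, -0.0095, 0.1778]
orientation: [3.113, 0.397, -0.011]
contact_force: [-0.2, -0.6, 0.3]
grip_width: 0.0514
gripper_force: 0.0
```

>>> drive_tool(rows=[{"offset":[-0.15,0.25,0],"rotation":[0,0,0],"claw":0.6},{"offset":[-0.3,0.5,0],"rotation":[0,0,0],"claw":0.6},{"offset":[-0.45,0.75,0],"rotation":[0,0,0],"claw":0.6},{"offset":[-0.61,1,0],"rotation":[0,0,0],"claw":0.6},{"offset":[-0.61,1,0.3],"rotation":[0,0,0],"claw":0.6},{"offset":[-0.61,1,0.6],"rotation":[0,0,0],"claw":0.6},{"offset":[-0.61,1,0.6],"rotation":[0,0,0],"claw":0.6},{"offset":[-0.61,1,0.6],"rotation":[0,0,0],"claw":0.6}])

```text
clock: 8.42
tcp_pos: [0.4555, -0.1691, 0.087]
orientation: [-3.111, -0.41, 0.013]
contact_force: [-0.5, 0.3, 0.4]
grip_width: 0.051
gripper_force: 0.0
```

```bash
python3 - <<'E'
from h import *
plan(.4582,-.171,.036,.265)
E
```

```text
phi 0.262 tcp [ 0.4555 -0.1691  0.087 ] off [0.0165 0.0188 0.3395] rot [-0.0024  0.0038 -0.0014] dist 0.0511 clk 8.4167 F [-0.48  0.29  0.43] grip 0.051 0.0 q [ 0.38  0.38 -0.18  2.11  0.11  0.67 -1.18]
```

>>> drive_tool(rows=[{"offset":[0.015,0.01,0],"rotation":[0,0,-0.001],"claw":0.6},{"offset":[0.015,0.01,0],"rotation":[0,0,-0.001],"claw":0.6},{"offset":[0.015,0.01,0],"rotation":[0,0,-0.001],"claw":0.6}])

```text
clock: 8.67
tcp_pos: [0.4633, -0.1709, 0.0921]
orientation: [3.113, 0.415, 0.005]
contact_force: [0.3, 0.2, -0.4]
grip_width: 0.051
gripper_force: 0.0
```

```bash
python3 - <<'E'
from h import *
plan(.4583,-.171,.036,.265)
E
```

```text
phi 0.265 tcp [ 0.4633 -0.1709  0.0921] off [-0.0334 -0.0084  0.3741] rot [ 0.0008 -0.0015 -0.    ] dist 0.0563 clk 8.6667 F [ 0.33  0.2  -0.38] grip 0.051 0.0 q [ 0.38  0.38 -0.18  2.09  0.11  0.67 -1.18]
```

>>> drive_tool(rows=[{"offset":[-0.033,-0.008,0.1],"rotation":[0,0,0],"claw":0.6},{"offset":[-0.033,-0.008,0.1],"rotation":[0,0,0],"claw":0.6},{"offset":[-0.033,-0.008,0.1],"rotation":[0,0,0],"claw":0.6}])

```text
clock: 8.92
tcp_pos: [0.4564, -0.1711, 0.0761]
orientation: [3.114, 0.414, 0.0]
contact_force: [0.0, -0.7, 0.3]
grip_width: 0.0511
gripper_force: 0.0
```

```bash
python3 - <<'E'
from h import *
plan(.4583,-.171,.036,.265)
E
```

```text
phi 0.264 tcp [ 0.4564 -0.1711  0.0761] off [0.0126 0.0029 0.2671] rot [ 0.0001 -0.0001 -0.0004] dist 0.0401 clk 8.9167 F [ 0.01 -0.68  0.33] grip 0.0511 0.0 q [ 0.38  0.4  -0.18  2.12  0.12  0.63 -1.19]
```

>>> drive_tool(rows=[{"offset":[0.012,0.003,0.13],"rotation":[0,0,0],"claw":0.6},{"offset":[0.012,0.003,0.265],"rotation":[0,0,0],"claw":0.6},{"offset":[0.012,0.003,0.265],"rotation":[0,0,0],"claw":0.6},{"offset":[0.012,0.003,0.265],"rotation":[0,0,0],"claw":0.6}])

```text
clock: 9.25
tcp_pos: [0.4581, -0.171, 0.0359]
orientation: [-3.114, -0.414, 0.001]
contact_force: [-0.3, 0.6, 0.0]
grip_width: 0.0509
gripper_force: 0.0
```

>>> drive_tool(rows=[{"offset":[0,0,0],"rotation":[0,0,0],"claw":0.1},{"offset":[0,0,0],"rotation":[0,0,0],"claw":0.1},{"offset":[0,0,0],"rotation":[0,0,0],"claw":0.1},{"offset":[0,0,0],"rotation":[0,0,0],"claw":0.1},{"offset":[0,0,0],"rotation":[0,0,0],"claw":0.1}])

```text
clock: 9.67
tcp_pos: [0.4591, -0.1715, 0.0367]
orientation: [3.113, 0.413, 0.003]
contact_force: [-0.7, 0.2, 7.3]
grip_width: 0.0156
gripper_force: 39.1
```

>>> drive_tool(rows=[{"offset":[0,0,-0.3],"rotation":[0,0,0],"claw":0.1},{"offset":[0,0,-0.6],"rotation":[0,0,0],"claw":0.1},{"offset":[0,0,-0.95],"rotation":[0,0,0],"claw":0.1},{"offset":[0,0,-0.95],"rotation":[0,0,0],"claw":0.1},{"offset":[0,0,-0.95],"rotation":[0,0,0],"claw":0.1}])

```text
clock: 10.08
tcp_pos: [0.461, -0.1721, 0.1831]
orientation: [3.11, 0.412, 0.013]
contact_force: [-0.3, 0.4, -1.0]
grip_width: 0.0158
gripper_force: 39.5
```

```bash
python3 - <<'E'
from h import *
plan(.5737,.109,.18,.265)
E
```

```text
phi 0.263 tcp [ 0.461  -0.1721  0.1831] off [ 1.2128 -1.6136  0.0223] rot [ 0.0025 -0.0039 -0.0008] dist 0.3028 clk 10.0833 F [-0.28  0.42 -0.98] grip 0.0158 39.54475815407932 q [ 0.4   0.24 -0.2   2.03  0.06  0.87 -1.14]
```

>>> drive_tool(rows=[{"offset":[0.2,-0.25,0],"rotation":[0,0,0],"claw":0.1},{"offset":[0.4,-0.5,0],"rotation":[0,0,0],"claw":0.1},{"offset":[0.55,-0.7,0],"rotation":[0,0,0],"claw":0.1},{"offset":[0.61,-0.82,0],"rotation":[0,0,0],"claw":0.1},{"offset":[0.61,-0.82,0],"rotation":[0,0,0],"claw":0.1}])

```text
clock: 10.5
tcp_pos: [0.5154, -0.0208, 0.1776]
orientation: [-3.109, -0.428, -0.001]
contact_force: [0.3, 0.0, -0.6]
grip_width: 0.0159
gripper_force: 39.5
```

>>> drive_tool(rows=[{"offset":[0.2,-0.25,0],"rotation":[0,0,0],"claw":0.1},{"offset":[0.4,-0.5,0],"rotation":[0,0,0],"claw":0.1},{"offset":[0.55,-0.65,0],"rotation":[0,0,0],"claw":0.1},{"offset":[0.6,-0.7,0],"rotation":[0,0,0],"claw":0.1},{"offset":[0.6,-0.7,0],"rotation":[0,0,0],"claw":0.1},{"offset":[0.6,-0.7,0],"rotation":[0,0,0],"claw":0.1},{"offset":[0.6,-0.7,0],"rotation":[0,0,0],"claw":0.1}])

```text
clock: 11.08
tcp_pos: [0.573, 0.0944, 0.1771]
orientation: [3.113, 0.411, -0.004]
contact_force: [-1.4, -0.6, -1.8]
grip_width: 0.016
gripper_force: 39.5
```

```bash
python3 - <<'E'
from h import *
plan(.5737,.109,.108,.265)
E
```

```text
phi 0.262 tcp [0.573  0.0944 0.1771] off [ 0.0311 -0.0933  0.4603] rot [ 0.0005  0.0012 -0.0013] dist 0.0706 clk 11.0833 F [-1.41 -0.55 -1.78] grip 0.016 39.508580728434026 q [-0.03  0.4  -0.3   1.82  0.15  0.94 -1.71]
```

>>> drive_tool(rows=[{"offset":[0.03,-0.093,0.1],"rotation":[0,0,0],"claw":0.1},{"offset":[0.03,-0.093,0.3],"rotation":[0,0,0],"claw":0.1},{"offset":[0.03,-0.093,0.46],"rotation":[0,0,0],"claw":0.1},{"offset":[0.03,-0.093,0.46],"rotation":[0,0,0],"claw":0.1},{"offset":[0.03,-0.093,0.46],"rotation":[0,0,0],"claw":0.1},{"offset":[0.03,-0.093,0.46],"rotation":[0,0,0],"claw":0.1}])

```text
clock: 11.58
tcp_pos: [0.5752, 0.1098, 0.1103]
orientation: [3.114, 0.41, 0.002]
contact_force: [0.5, 0.7, -0.3]
grip_width: 0.0157
gripper_force: 39.5
```

```bash
python3 - <<'E'
from h import *
g=save('wrist','w5'); s=save('side','s5')
plan(.5737,.109,.074,.265)
o=np.hstack([cv2.resize(s['frame'][110:240,200:310],(410,485),interpolation=2),cv2.resize(g['frame'][130:310,190:330],(377,485),interpolation=2)])
cv2.imwrite('pics/m5.png',cv2.convertScaleAbs(o,alpha=1.3)[:,:,::-1])
E
```

```text
phi 0.263 tcp [0.5758 0.1105 0.1109] off [-0.0169  0.0059  0.2459] rot [ 0.0002 -0.0015 -0.0012] dist 0.037 clk 11.6833 F [-0.37 -0.5  -0.98] grip 0.0156 39.509493042714894 q [-0.07  0.49 -0.29  1.86  0.19  0.81 -1.77]
```

View pics/m5.png

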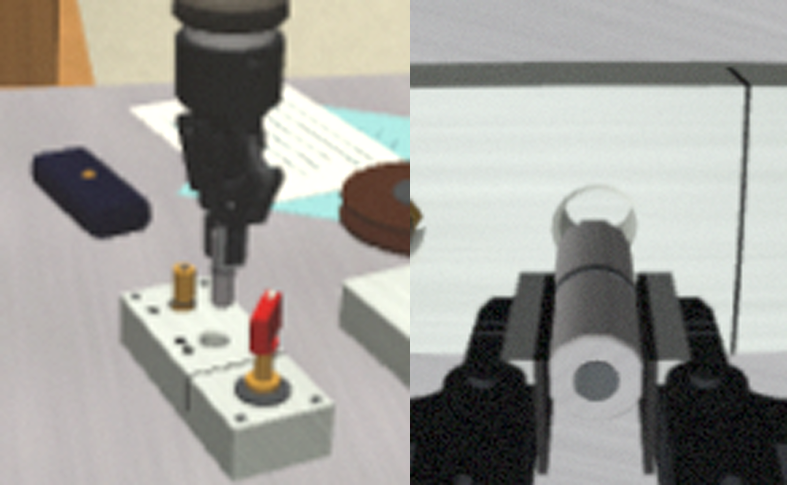

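Steel is in hand and nearly upright, with its foot at (592,222) and top at (596,380). The two-dot hole centre is at about (594,226), in line laterally.

```bash
python3 - <<'E'
from h import *
k=2.693
for nm,T,hh,ft,tp,L in(('w3',[.5622,.1523,.1125],(541,219),(592,230),(597,387),.038),('w5',[.5756,.1102,.1107],(595,227),(593,222),(596,380),.0367)):
    g=load(nm); R=Ro.from_euler('z',.263)*Ro.from_euler('x',np.pi); T=np.array(T)
    F=lambda p,z: R.inv().apply(atz(g,(p[0]-410+.5)/k+189.5,(p[1]+.5)/k+129.5,z,True)-T).round(4)
    print(nm,'hole',F(hh,.045),'foot',F(ft,T[2]-L),'top',F(tp,T[2]-L+.06), 'cam',R.inv().apply(-np.array(g['R']).T@g['t']-T).round(4))
E
```

```text
w3 hole [-0.0029 -0.0138  0.0675] foot [0.0048 0.0005 0.038 ] top [-0.0021  0.0014 -0.022 ] cam [ 0.0728  0.0017 -0.1425]
w5 hole [-0.0053  0.0016  0.0657] foot [0.0068 0.0011 0.0367] top [-0.0003  0.0016 -0.0233] cam [ 0.0722  0.0014 -0.142 ]
```

>>> drive_tool(rows=[{"offset":[-0.03,0.002,0],"rotation":[0,0,-0.001],"claw":0.1},{"offset":[-0.03,0.002,0.1],"rotation":[0,0,-0.001],"claw":0.1},{"offset":[-0.03,0.002,0.15],"rotation":[0,0,-0.001],"claw":0.1},{"offset":[-0.03,0.002,0.18],"rotation":[0,0,-0.001],"claw":0.1},{"offset":[-0.03,0.002,0.2],"rotation":[0,0,-0.001],"claw":0.1},{"offset":[-0.03,0.002,0.22],"rotation":[0,0,-0.001],"claw":0.1},{"offset":[-0.03,0.002,0.24],"rotation":[0,0,-0.001],"claw":0.1},{"offset":[-0.03,0.002,0.24],"rotation":[0,0,-0.001],"claw":0.1}])

```text
clock: 12.35
tcp_pos: [0.5702, 0.1094, 0.0727]
orientation: [3.114, 0.416, -0.001]
contact_force: [1.3, -1.2, -1.0]
grip_width: 0.0154
gripper_force: 39.5
```

Inside the mouth with no contact. Home should be at TCP z of about 0.0537.

>>> drive_tool(rows=[{"offset":[0,0,0.03],"rotation":[0,0,0],"claw":0.1},{"offset":[0,0,0.06],"rotation":[0,0,0],"claw":0.1},{"offset":[0,0,0.09],"rotation":[0,0,0],"claw":0.1},{"offset":[0,0,0.11],"rotation":[0,0,0],"claw":0.1},{"offset":[0,0,0.12],"rotation":[0,0,0],"claw":0.1},{"offset":[0,0,0.12],"rotation":[0,0,0],"claw":0.1}])

```text
clock: 12.85
tcp_pos: [0.5701, 0.1094, 0.0545]
orientation: [3.114, 0.416, -0.001]
contact_force: [-0.6, -0.6, -1.6]
grip_width: 0.0158
gripper_force: 39.5
```

>>> drive_tool(rows=[{"offset":[0,0,0.01],"rotation":[0,0,0],"claw":0.1},{"offset":[0,0,0.02],"rotation":[0,0,0],"claw":0.1},{"offset":[0,0,0.02],"rotation":[0,0,0],"claw":0.1}])

```text
clock: 13.1
tcp_pos: [0.5711, 0.1097, 0.0537]
orientation: [3.114, 0.416, 0.002]
contact_force: [-3.1, -0.9, 12.9]
grip_width: 0.0158
gripper_force: 40.9
```

>>> drive_tool(rows=[{"offset":[0,0,-0.005],"rotation":[0,0,0],"claw":0.4},{"offset":[0,0,-0.005],"rotation":[0,0,0],"claw":0.4},{"offset":[0,0,-0.005],"rotation":[0,0,0],"claw":0.4},{"offset":[0,0,-0.1],"rotation":[0,0,0],"claw":0.4},{"offset":[0,0,-0.3],"rotation":[0,0,0],"claw":0.4},{"offset":[0,0,-0.6],"rotation":[0,0,0],"claw":0.4},{"offset":[0,0,-0.95],"rotation":[0,0,0],"claw":0.5},{"offset":[0,0,-0.95],"rotation":[0,0,0],"claw":0.5},{"offset":[0,0,-0.95],"rotation":[0,0,0],"claw":0.5}])

```text
clock: 13.85
tcp_pos: [0.5731, 0.1104, 0.1994]
orientation: [-3.113, -0.416, -0.013]
contact_force: [0.4, 0.7, 0.1]
grip_width: 0.0428
gripper_force: 0.0
```

```bash
python3 - <<'E'
from h import *
g=save('wrist','w6'); s=save('side','s6')
plan(.5905,.0294,.15,1.11)
P=cloud(s); m=(np.hypot(P[...,0]-.5695,P[...,1]-.1065)<.012)&(P[...,2]>.055)&(P[...,2]<.095); Q=P[m]; print(m.sum(),Q.mean(0),np.percentile(Q[:,2],[50,95,100]))
o=np.hstack([cv2.resize(s['frame'][130:240,200:310],(400,400),interpolation=2),cv2.resize(g['frame'][30:230,190:390],(400,400),interpolation=2)])
cv2.imwrite('pics/m6.png',cv2.convertScaleAbs(o,alpha=1.3)[:,:,::-1])
E
```

```text
phi 0.266 tcp [0.5704 0.1094 0.1947] off [-0.011   0.5496  0.2984] rot [ 3.000e-04 -4.000e-04 -4.222e-01] dist 0.0938 clk 13.95 F [-0.03 -0.72 -0.77] grip 0.0424 0.0 q [-0.05  0.38 -0.32  1.81  0.14  0.98 -1.73]
56 [0.56858567 0.10492275 0.0690925 ] [0.06990767 0.07821874 0.07897305]
```

View pics/m6.png

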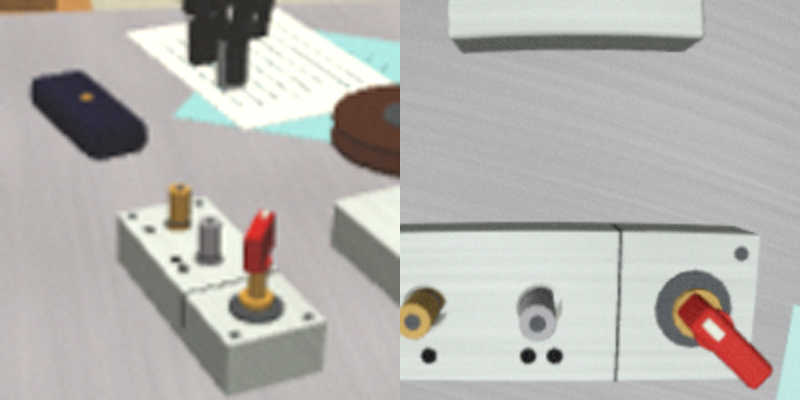

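Both posts are home, with tops at z ≈ 0.078 and equal protrusion. The wing shows its white mark at (712,329) in the right crop, and its far top end at about (760,375).

```bash
python3 - <<'E'
from h import *
g=load('w6')
F=lambda u,v,z: atz(g,(u-400+.5)/2+189.5,(v+.5)/2+29.5,z,True).round(4)
a,b=F(712,329,.117),F(760,377,.117); print('mark',a,'far',b,'ang',np.arctan2(*(b-a)[[1,0]]),np.linalg.norm(b-a)); print('h1',F(537,324,.077),'h0',F(411,322,.077),'base',F(693,308,.045))
P=cloud(g)  # not valid fisheye; do it properly
z=g['z_map']; v,u=np.mgrid[:384,:512]; f=foc(g); X=(u-g['cx'])/f; Y=(v-g['cy'])/f; r=np.hypot(X,Y)+1e-9
s=np.tan(r)/r; C=np.stack([X*s*z,Y*s*z,z],-1); P=(C-np.array(g['t']))@np.array(g['R'])
fr=g['frame'].astype(int); red=(fr[...,0]-fr[...,1]>40)|((fr.min(-1)>150))
m=(np.hypot(P[...,0]-.59,P[...,1]-.03)<.04)&(P[...,2]>.110)&(P[...,2]<.124)
Q=P[m]; print(m.sum(),Q.mean(0),cv2.minAreaRect((Q[:,:2]*1000).astype(np.float32)))
w,V=np.linalg.eigh(np.cov(Q[:,:2].T)); print(np.sqrt(w),np.arctan2(V[1,1],V[0,1]))
E
```

```text
mark [0.5978 0.0421 0.117 ] far [0.5834 0.0136 0.117 ] ang -2.038645591742574 0.03193133257476109
h1 [0.5704 0.1084 0.077 ] h0 [0.5559 0.1658 0.077 ] base [0.5917 0.0288 0.045 ]
781 [0.59258353 0.03128161 0.11626102] ((591.738525390625, 29.694149017333984), (43.86012268066406, 14.53214168548584), 63.9897346496582)
[0.0039365  0.01267496] 1.1082629072610224
```

>>> drive_tool(rows=[{"offset":[-0.006,0.2,0],"rotation":[0,0,-0.06],"claw":0.5},{"offset":[-0.006,0.4,0],"rotation":[0,0,-0.12],"claw":0.5},{"offset":[-0.006,0.55,0],"rotation":[0,0,-0.18],"claw":0.5},{"offset":[-0.006,0.55,0.1],"rotation":[0,0,-0.24],"claw":0.5},{"offset":[-0.006,0.55,0.2],"rotation":[0,0,-0.3],"claw":0.5},{"offset":[-0.006,0.55,0.25],"rotation":[0,0,-0.36],"claw":0.5},{"offset":[-0.006,0.55,0.29],"rotation":[0,0,-0.425],"claw":0.5},{"offset":[-0.006,0.55,0.29],"rotation":[0,0,-0.425],"claw":0.5},{"offset":[-0.006,0.55,0.29],"rotation":[0,0,-0.425],"claw":0.5},{"offset":[-0.006,0.55,0.29],"rotation":[0,0,-0.425],"claw":0.5}])

```text
clock: 14.78
tcp_pos: [0.5908, 0.0296, 0.1504]
orientation: [-2.667, -1.658, 0.002]
contact_force: [-0.5, 0.3, 0.6]
grip_width: 0.0428
gripper_force: 0.0
```

```bash
python3 - <<'E'
from h import *
plan(.5913,.0297,.087,1.116)
E
```

```text
phi 1.112 tcp [0.5908 0.0296 0.1504] off [0.0025 0.0034 0.4225] rot [-0.0006  0.0002 -0.0018] dist 0.0634 clk 14.7833 F [-0.45  0.3   0.55] grip 0.0428 0.0 q [ 0.19  0.47 -0.45  1.81  0.25  0.92 -0.83]
```

>>> drive_tool(force=50, rows=[{"offset":[0.002,0.003,0.14],"rotation":[0,0,-0.002],"claw":0.5},{"offset":[0.002,0.003,0.28],"rotation":[0,0,-0.002],"claw":0.5},{"offset":[0.002,0.003,0.42],"rotation":[0,0,-0.002],"claw":0.5},{"offset":[0.002,0.003,0.42],"rotation":[0,0,-0.002],"claw":0.5},{"offset":[0.002,0.003,0.42],"rotation":[0,0,-0.002],"claw":0.5},{"offset":[0.002,0.003,0.42],"rotation":[0,0,-0.002],"claw":0.05},{"offset":[0.002,0.003,0.42],"rotation":[0,0,-0.002],"claw":0.05},{"offset":[0.002,0.003,0.42],"rotation":[0,0,-0.002],"claw":0.05},{"offset":[0.002,0.003,0.42],"rotation":[0,0,-0.002],"claw":0.05},{"offset":[0.002,0.003,0.42],"rotation":[0,0,-0.002],"claw":0.05}])

```text
clock: 15.62
tcp_pos: [0.591, 0.0307, 0.0898]
orientation: [-2.661, -1.668, 0.0]
contact_force: [-7.5, 2.3, 8.0]
grip_width: 0.0131
gripper_force: 49.8
```

```bash
python3 - <<'E'
from h import *
plan(.5913,.0297,.087,1.116); print(get_obs()['moment'])
E
```

```text
phi 1.12 tcp [0.591  0.0307 0.0898] off [-0.0055  0.0048  0.0188] rot [-0.0003 -0.0001  0.002 ] dist 0.003 clk 15.6167 F [-7.54  2.29  7.99] grip 0.0131 49.78017032146454 q [ 0.17  0.55 -0.43  1.85  0.3   0.81 -0.87]
[ 0.40742695  1.26346866 -0.01008431]
```

>>> drive_tool(rows=[{"offset":[0,-0.01,-0.01],"rotation":[0,0,0],"claw":0.05},{"offset":[0,-0.01,-0.01],"rotation":[0,0,0.02],"claw":0.05},{"offset":[0,-0.01,-0.01],"rotation":[0,0,0.04],"claw":0.05},{"offset":[0,-0.01,-0.01],"rotation":[0,0,0.06],"claw":0.05},{"offset":[0,-0.01,-0.01],"rotation":[0,0,0.08],"claw":0.05},{"offset":[0,-0.01,-0.01],"rotation":[0,0,0.1],"claw":0.05},{"offset":[0,-0.01,-0.01],"rotation":[0,0,0.1],"claw":0.05},{"offset":[0,-0.01,-0.01],"rotation":[0,0,0.1],"claw":0.05}])

```text
clock: 16.28
tcp_pos: [0.5909, 0.0307, 0.0899]
orientation: [2.814, 1.396, 0.002]
contact_force: [2.6, 2.8, -6.1]
grip_width: 0.013
gripper_force: 51.1
```

```bash
python3 - <<'E'
from h import *
plan(.5913,.0297,.087,.916); print(get_obs()['moment'])
E
```

```text
phi 0.921 tcp [0.5909 0.0307 0.0899] off [-0.0037  0.0061  0.0193] rot [ 0.0004 -0.0006  0.0024] dist 0.0031 clk 16.2833 F [ 2.62  2.78 -6.13] grip 0.013 51.081703305244446 q [ 0.13  0.54 -0.38  1.86  0.27  0.8  -1.04]
[ 0.3836848  -0.60524518 -0.04026383]
```

>>> drive_tool(rows=[{"offset":[0,0,0.004],"rotation":[0,0,0.03],"claw":0.05},{"offset":[0,0,0.004],"rotation":[0,0,0.06],"claw":0.05},{"offset":[0,0,0.004],"rotation":[0,0,0.09],"claw":0.05},{"offset":[0,0,0.004],"rotation":[0,0,0.12],"claw":0.05},{"offset":[0,0,0.004],"rotation":[0,0,0.15],"claw":0.05},{"offset":[0,0,0.004],"rotation":[0,0,0.18],"claw":0.05},{"offset":[0,0,0.004],"rotation":[0,0,0.21],"claw":0.05},{"offset":[0,0,0.004],"rotation":[0,0,0.24],"claw":0.05},{"offset":[0,0,0.004],"rotation":[0,0,0.27],"claw":0.05},{"offset":[0,0,0.004],"rotation":[0,0,0.27],"claw":0.05},{"offset":[0,0,0.004],"rotation":[0,0,0.27],"claw":0.05}])

```text
clock: 17.2
tcp_pos: [0.5911, 0.0305, 0.0899]
orientation: [3.084, 0.597, 0.003]
contact_force: [1.4, 0.6, 1.7]
grip_width: 0.0131
gripper_force: 52.1
```

```bash
python3 - <<'E'
from h import *
plan(.5913,.0297,.0895,.376); print(get_obs()['moment'])
E
```

```text
phi 0.382 tcp [0.5911 0.0305 0.0899] off [-0.0008  0.0052  0.0025] rot [ 0.0003 -0.0009  0.0031] dist 0.0009 clk 17.2 F [1.43 0.56 1.68] grip 0.0131 52.12429225444794 q [ 0.03  0.52 -0.25  1.86  0.17  0.78 -1.5 ]
[ 0.06440619 -0.25426682 -0.05562676]
```

>>> drive_tool(rows=[{"offset":[0,0,0],"rotation":[0,0,0.02],"claw":0.05},{"offset":[0,0,0],"rotation":[0,0,0.04],"claw":0.05},{"offset":[0,0,0],"rotation":[0,0,0.06],"claw":0.05},{"offset":[0,0,0],"rotation":[0,0,0.06],"claw":0.05},{"offset":[0,0,0],"rotation":[0,0,0.06],"claw":0.05}])

```text
clock: 17.62
tcp_pos: [0.5911, 0.0304, 0.0898]
orientation: [3.115, 0.411, 0.003]
contact_force: [1.1, 0.7, 4.8]
grip_width: 0.0128
gripper_force: 52.6
```

```bash
python3 - <<'E'
from h import *
plan(.5913,.0297,.0895,.256); print(get_obs()['moment'])
E
```

```text
phi 0.262 tcp [0.5911 0.0304 0.0898] off [-0.0003  0.0049  0.0023] rot [ 0.0002 -0.0009  0.0031] dist 0.0008 clk 17.6167 F [1.13 0.74 4.8 ] grip 0.0128 52.5688773393631 q [ 0.01  0.52 -0.22  1.86  0.15  0.77 -1.6 ]
[ 0.0180522  -0.21938183 -0.07428798]
```

>>> drive_tool(rows=[{"offset":[0,0,0],"rotation":[0,0,0.01],"claw":0.05},{"offset":[0,0,0],"rotation":[0,0,0.02],"claw":0.05},{"offset":[0,0,0],"rotation":[0,0,0.02],"claw":0.05},{"offset":[0,0,0],"rotation":[0,0,0.02],"claw":0.05}])

```text
clock: 17.95
tcp_pos: [0.5911, 0.0304, 0.0898]
orientation: [3.122, 0.346, 0.003]
contact_force: [1.5, 1.1, 5.9]
grip_width: 0.013
gripper_force: 52.9
```

```bash
python3 - <<'E'
from h import *
plan(.5913,.0297,.0895,.216); print(get_obs()['moment'])
E
```

```text
phi 0.221 tcp [0.5911 0.0304 0.0898] off [0.0001 0.0045 0.0021] rot [ 0.0001 -0.0009  0.0025] dist 0.0007 clk 17.95 F [1.53 1.07 5.94] grip 0.013 52.87272870540619 q [ 0.    0.52 -0.21  1.86  0.15  0.77 -1.63]
[ 0.02893958 -0.17842147 -0.07909037]
```

>>> drive_tool(rows=[{"offset":[0,0,0],"rotation":[0,0,0.01],"claw":0.05},{"offset":[0,0,0],"rotation":[0,0,0.02],"claw":0.05},{"offset":[0,0,0],"rotation":[0,0,0.02],"claw":0.05},{"offset":[0,0,0],"rotation":[0,0,0.02],"claw":0.05}])

```text
clock: 18.28
tcp_pos: [0.5911, 0.0304, 0.0899]
orientation: [3.127, 0.289, 0.003]
contact_force: [0.6, -0.9, 5.8]
grip_width: 0.0129
gripper_force: 55.7
```

```bash
python3 - <<'E'
from h import *
plan(.5913,.0297,.0895,.176); print(get_obs()['moment'])
E
```

```text
phi 0.184 tcp [0.5911 0.0304 0.0899] off [0.0003 0.0049 0.0024] rot [ 0.0005 -0.0008  0.0042] dist 0.0008 clk 18.2833 F [ 0.57 -0.94  5.78] grip 0.0129 55.70646822452545 q [-0.01  0.52 -0.2   1.87  0.14  0.77 -1.67]
[-0.09853382 -0.1000944   1.04171341]
```

>>> drive_tool(rows=[{"offset":[0,0,0],"rotation":[0,0,-0.005],"claw":0.05},{"offset":[0,0,0],"rotation":[0,0,-0.005],"claw":0.05},{"offset":[0,0,0],"rotation":[0,0,-0.005],"claw":0.05}])

```text
clock: 18.53
tcp_pos: [0.5911, 0.0304, 0.0898]
orientation: [3.126, 0.303, 0.003]
contact_force: [1.1, 0.3, 6.7]
grip_width: 0.0132
gripper_force: 53.6
```

```bash
python3 - <<'E'
from h import *
plan(.5913,.0297,.0895,.184); print(get_obs()['moment'])
E
```

```text
phi 0.194 tcp [0.5911 0.0304 0.0898] off [0.0004 0.0045 0.0022] rot [ 0.0004 -0.0009  0.0048] dist 0.0008 clk 18.5333 F [1.1  0.25 6.67] grip 0.0132 53.60701382160187 q [-0.    0.52 -0.2   1.87  0.14  0.77 -1.66]
[-0.04500213 -0.08246302  0.73119074]
```

>>> drive_tool(rows=[{"offset":[0,0,0],"rotation":[0,0,-0.005],"claw":0.05},{"offset":[0,0,0],"rotation":[0,0,-0.005],"claw":0.05},{"offset":[0,0,0],"rotation":[0,0,-0.005],"claw":0.05}])

```text
clock: 18.78
tcp_pos: [0.5911, 0.0304, 0.0898]
orientation: [3.125, 0.317, 0.003]
contact_force: [0.4, 0.7, 6.4]
grip_width: 0.013
gripper_force: 53.0
```

```bash
python3 - <<'E'
from h import *
plan(.5913,.0297,.0895,.184); print(get_obs()['moment'])
E
```

```text
phi 0.202 tcp [0.5911 0.0304 0.0898] off [0.0002 0.0046 0.0022] rot [ 0.0002 -0.0009  0.0091] dist 0.0008 clk 18.7833 F [0.45 0.73 6.37] grip 0.013 52.976664304733276 q [-0.    0.52 -0.2   1.87  0.14  0.77 -1.65]
[-0.00062784 -0.14936187  0.34271196]
```

>>> drive_tool(rows=[{"offset":[0,0,0],"rotation":[0,0,-0.02],"claw":0.05},{"offset":[0,0,0],"rotation":[0,0,-0.06],"claw":0.05},{"offset":[0,0,0],"rotation":[0,0,-0.1],"claw":0.05},{"offset":[0,0,0],"rotation":[0,0,-0.14],"claw":0.05},{"offset":[0,0,0],"rotation":[0,0,-0.18],"claw":0.05},{"offset":[0,0,0],"rotation":[0,0,-0.22],"claw":0.05},{"offset":[0,0,0],"rotation":[0,0,-0.26],"claw":0.05},{"offset":[0,0,0],"rotation":[0,0,-0.3],"claw":0.05},{"offset":[0,0,0],"rotation":[0,0,-0.34],"claw":0.05},{"offset":[0,0,0],"rotation":[0,0,-0.38],"claw":0.05},{"offset":[0,0,0],"rotation":[0,0,-0.4],"claw":0.05},{"offset":[0,0,0],"rotation":[0,0,-0.4],"claw":0.05}])

```text
clock: 19.78
tcp_pos: [0.5909, 0.0307, 0.0898]
orientation: [2.754, 1.511, 0.003]
contact_force: [-0.2, 1.2, 6.3]
grip_width: 0.0128
gripper_force: 53.0
```

```bash
python3 - <<'E'
from h import *
plan(.5911,.0304,.0898,1.781); print(get_obs()['moment'])
E
```

```text
phi 1.004 tcp [0.5909 0.0307 0.0898] off [-0.0012  0.002   0.0003] rot [ 0.0007 -0.0005 -0.3887] dist 0.0004 clk 19.7833 F [-0.24  1.2   6.34] grip 0.0128 52.98244535923004 q [ 0.15  0.54 -0.4   1.85  0.28  0.8  -0.97]
[ 0.20823606 -0.03712193  0.09219655]
```

>>> drive_tool(rows=[{"offset":[0,0,0],"rotation":[0,0,-0.02],"claw":0.05},{"offset":[0,0,0],"rotation":[0,0,-0.06],"claw":0.05},{"offset":[0,0,0],"rotation":[0,0,-0.1],"claw":0.05},{"offset":[0,0,0],"rotation":[0,0,-0.14],"claw":0.05},{"offset":[0,0,0],"rotation":[0,0,-0.18],"claw":0.05},{"offset":[0,0,0],"rotation":[0,0,-0.22],"claw":0.05},{"offset":[0,0,0],"rotation":[0,0,-0.26],"claw":0.05},{"offset":[0,0,0],"rotation":[0,0,-0.3],"claw":0.05},{"offset":[0,0,0],"rotation":[0,0,-0.34],"claw":0.05},{"offset":[0,0,0],"rotation":[0,0,-0.37],"claw":0.05},{"offset":[0,0,0],"rotation":[0,0,-0.385],"claw":0.05},{"offset":[0,0,0],"rotation":[0,0,-0.385],"claw":0.05},{"offset":[0,0,0],"rotation":[0,0,-0.385],"claw":0.05}])

```text
clock: 20.87
tcp_pos: [0.5906, 0.0309, 0.0898]
orientation: [1.987, 2.433, 0.002]
contact_force: [-1.2, -0.1, 7.0]
grip_width: 0.0131
gripper_force: 53.2
```

```bash
python3 - <<'E'
from h import *
plan(.5911,.0304,.0898,1.781); print(get_obs()['moment'])
E
```

```text
phi 1.772 tcp [0.5906 0.0309 0.0898] off [-0.0036  0.0027  0.0002] rot [ 0.0005 -0.0002 -0.0047] dist 0.0007 clk 20.8667 F [-1.22 -0.14  7.02] grip 0.0131 53.163766264915466 q [ 0.28  0.58 -0.58  1.85  0.41  0.84 -0.31]
[0.25692786 0.19121599 0.072005  ]
```

>>> drive_tool(rows=[{"offset":[0,0,0],"rotation":[0,0,-0.004],"claw":0.05},{"offset":[0,0,0],"rotation":[0,0,-0.004],"claw":0.05},{"offset":[0,0,0],"rotation":[0,0,-0.004],"claw":0.05},{"offset":[0,0,0],"rotation":[0,0,-0.004],"claw":0.05},{"offset":[0,0,0],"rotation":[0,0,-0.004],"claw":0.05},{"offset":[0,0,0],"rotation":[0,0,-0.004],"claw":0.05}])

```text
clock: 21.37
tcp_pos: [0.5906, 0.0308, 0.0898]
orientation: [1.978, 2.44, 0.001]
contact_force: [-1.1, 0.1, 7.3]
grip_width: 0.0129
gripper_force: 53.1
```

```bash
python3 - <<'E'
from h import *
plan(.5911,.0304,.0898,1.781); print(get_obs()['moment'])
s=save('side','s7'); t=save('top','t7'); t0=load('top0'); s0=load('s6')
for n,c in(('side',s),('top',t)):
    P=cloud(c)
    for x,y in((.554,.1645),(.5696,.1066)):
        m=(np.hypot(P[...,0]-x,P[...,1]-y)<.012)&(P[...,2]>.055)&(P[...,2]<.095); print(n,m.sum(),np.percentile(P[m][:,2],[50,95]).round(4) if m.any() else '')
g=save('wrist','w7'); f=foc(g); z=g['z_map']; v,u=np.mgrid[:384,:512]; X=(u-g['cx'])/f; Y=(v-g['cy'])/f; r=np.hypot(X,Y)+1e-9; k=np.tan(r)/r
P=(np.stack([X*k*z,Y*k*z,z],-1)-np.array(g['t']))@np.array(g['R']); fr=g['frame'].astype(int)
m=(np.hypot(P[...,0]-.591,P[...,1]-.03)<.035)&(abs(P[...,2]-.117)<.004)&((fr[...,0]-fr[...,1]>30)|(fr.min(-1)>140)); Q=P[m]
print(m.sum(),cv2.minAreaRect((Q[:,:2]*1000).astype(np.float32)) if m.sum()>5 else '')
E
```

```text
phi 1.78 tcp [0.5906 0.0308 0.0898] off [-0.0036  0.0028  0.0002] rot [ 0.0004 -0.0001 -0.0007] dist 0.0007 clk 21.3667 F [-1.07  0.07  7.34] grip 0.0129 53.10791194438934 q [ 0.28  0.58 -0.58  1.85  0.41  0.84 -0.3 ]
[0.27475908 0.23585634 0.00177313]
side 54 [0.0689 0.0787]
side 57 [0.0705 0.0785]
top 31 [0.0752 0.0792]
top 34 [0.0761 0.0791]
2383 ((591.4633178710938, 30.007009506225586), (13.770166397094727, 44.090980529785156), 11.504955291748047)
```

```bash
python3 -c "
from h import *
print(hand_in())"
```

```text
the job is handed in; nothing more can be done
None
```

I stood the brass post, then the steel post, fully home in their pockets (both tops measured about 78 mm up). I turned the thumbscrew to its stop and backed it off a quarter turn, accurate to about 0.01 rad, and handed the job in at about 21.5 s with the arm still gripping the wing.

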